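# Close and latch the phone-screen press

## Robot

A 7-joint arm with a two-finger parallel gripper is mounted at the origin on the work surface. World frame = base frame: x ahead of the robot, y to its left, z up, the work surface at z = 0. Lengths are in m, angles in rad, forces in N, time in s.
With the tool pointing down it reaches from about 0.4 to 0.875 m from the base axis. Payload 6.5 kg.
Tool frame: the origin (TCP) lies midway between the tips of the shut fingers; the grasp point (between the pads) lies arm.pinch_z behind it (arm.pinch_z is the distance from the TCP to the grasp point, in m); z points along the fingers, y is the direction in which the jaws open and shut (so a half turn about z gives the same grasp; the last joint's range is limited). The gripper opens to 88 mm and grips with 3 to 60 N. Pads are 18 mm wide; open, the fingers measure 123 mm over their backs; the gripper's body (75 mm by 187 mm) begins 45 mm behind the grasp point.
Start: joints at [-1.298, 0.536, -0.004, 1.538, 0.003, 1.067, -0.071], TCP at [0.216, 0.613, 0.239] pointing down, gripper open.
Joint ranges: [-2.7, 2.7], [-0.37, 2.16], [-1.27, 1.26], [0.24, 2.4], [-1.31, 4.45], [0.19, 1.91], [-2.76, 2.76]. Speed limits (rad/s): [2.39, 2.39, 3.14, 3.14, 3.14, 3.14, 3.14].

## Interface

Orientations are given as a rotation vector (axis times angle).
In Python, from plant import arm, cams, finish_job gives the robot as it stands.
- The arm moves only by the tool apply_moves, never from a script. Its argument "commands" is a list of rows, each a list of 3 entries, a list of its own where there are three numbers: the shift along the world's x, y, z in cm, then the turn about the world's z in rad, then the closure in counts, from 0 (fully open) to 255 (shut). In form: [[[dx, dy, dz], roll, fingers], ...]. A call has 1 to 12 rows; each row is the pose to reach, as a shift and turn from the pose commanded when the call began; what a row does not reach only later rows make up. A row lasts 1/10 s, in which the tool goes at most 50 mm and 8.59 degrees, less where a joint would pass 70% of its speed; a pose out of reach is approached as far as the arm can. A call with a gripper value outside its range is refused whole. The fingers move at their own pace and stop on an object; the grip force is fixed at half the most. Time passes only in rows, so rows that repeat a pose let the fingers close. It gives the time, the measured TCP pose, the force and the opening at its end, in the units of the state.
- arm.observe(): the state, without advancing time (a new reading comes with each control period).
- cams.grab_frame(name): name is "side" or "top"; returns a dict with "frame" (480x640x3 uint8, red, green, blue), "mtx" (3x3 intrinsics, pixels), "dist_coeffs" ([k1, k2, p1, p2, k3] as OpenCV has them; the pictures are not rectified), "xyz" and "orientation" of the camera in the world. Camera axes: x right, y down, z forward; pixel columns grow to the right and rows downward; lengths in m; the calibration is good to about 2 mm. A picture is of the moment at which its call begins. There is no depth.
- finish_job(): hands the job in, once; it reports no verdict.
The state is a dict: "time": time; "joint_positions": joint angles; "joint_vel": joint speeds; "joint_torque": joint torques, N m; "eef_pos": TCP position; "ee_rot": TCP orientation; "wrist_force": force on the tool from outside, world axes, zero at the start; "torque": the same for the moment, N m; "width": opening from 0.0 (shut) to 1.0 (fully open).
Only numpy, scipy, OpenCV 4.12 (cv2) and the standard library are available. Lean on these libraries where they do the work, as an engineer would, in place of code of your own. Each camera call takes 0.05 s, during which the arm holds its last target. There are 200 camera calls.

## Task

A phone with a freshly glued screen lies in the nest of the blue press. Lower the press lid gently until it is fully shut, then turn the latch handle clockwise so that it climbs over the hump of the brass keeper and drops into the notch behind it; feel for the drop and do not force the handle against the end of the notch. Leave the phone in its nest and the other things on the bench where they are, and let go.

Things in the scene. Friction and masses are not known exactly. Their poses are not given: they have to be found in the camera images.
- press: Bench press for gluing phone screens: blue base 240 x 150 x 50 mm on a 3 mm mat. Origin: under the nest's middle on the mat (z = 3 mm); x points from the latch (front, robot side) to the lid's hinge (rear), y to the left, z up. The blue base spans x -130 to +110 and y -75 to +75 mm. It does not move.
- lid_hinge (a point): Middle of the lid's hinge line, at press (100, 0, 69) mm; the line runs along the press's y.
- lid (a joint): Lid angle, rad: 0 = shut (level), grows as it opens, up to 1.25. Aluminium plate with a clear window, 165 x 130 x 10 mm, 0.5 kg, front edge 175 mm from the hinge line. The hinge is stiff: the lid stays where it is left, and closing it takes only a few newtons until shut. Fresh glue: no slamming (over 1.5 rad/s as it shuts), no pressing with over 80 N.
- lid_tab (a point): Middle of the top face of the lid's black finger tab (22 x 32 mm, 10 mm thick), at the front edge on the right-hand (-y) side of the lid; in the lid's own frame (origin on the hinge line, x to the rear) at (-186, -46, +5) mm.
- latch_pivot (a point): On the latch post's vertical axis, at press (-110, 0, 100) mm, just ahead of the lid's front edge. A cap nut (23 mm wide) tops the post at press height 144 mm.
- latch_knob (a point): Centre of the handle's upright black knob: cylinder 22 mm in diameter and 40 mm high (press height 108 to 148 mm when not lifted, red disc on top), 105 mm from the pivot axis, fixed on the handle's dark steel bar (16 mm wide, its top 108 mm above the mat). It rises with the handle.
- latch_handle (a joint): Handle angle, rad: 0 = bar pointing to the press's +y (left), parked beside the lid; grows clockwise seen from above; 1.57 = bar pointing to the press's +x, over the lid. Turns almost freely to about 1.0, where its round foot (10 mm, under the bar, 60 mm from the pivot) meets the keeper's ramp; hump at about 1.47, notch at about 1.57, all up to 0.22 earlier or later.
- latch_stem (a joint): How far the handle is lifted against its spring, m: 0 = parked, about 0.008 on the hump (flat for 3 mm), about 0.003 once dropped into the notch. The spring presses down with 10 N when parked, 19 N on the hump. Pushing the knob round takes 4 to 12 N, in jerks, on the ramp, little on the hump's top, nothing once dropped. The knob must be free to rise 8 mm as it is pushed.
- glued_phone: The phone in the nest under the lid, black, 146 x 70 x 8.5 mm, loose; leave it.
- cracked_phone: Grey cracked phone, 146 x 70 x 8.5 mm, lying left of the press; bystander.
- driver: Screwdriver, red grip, 150 mm long, lying right of the press; bystander.
- tweezers: Steel tweezers, 160 mm long, 6 mm high, lying left of the press; bystander.
- screw_dish: Steel dish, 60 mm across, 22 mm high, right of the press near its front; bystander.
- flux_bottle: Clear bottle with blue cap, 38 mm across, 85 mm high, far right of the press; bystander.
- battery: Black flat battery with yellow label, 85 x 40 x 6 mm, left; bystander.
- keeper_slot (a point): Middle of the keeper's slot on the lid's top face, in the lid's frame (-150, 0, +5) mm. Brass keeper: ramp rising to the press's -y, hump 14.5 mm above the lid, notch (floor 9.5 mm, 11.5 mm wide), end wall 22 mm. It is clamped up to 13 mm either way along y from this point, unlike each time: feel for the notch. The wall is within 2 mm past the dropped foot; over 30 N of the foot on it is too much.
Not all that is in view belongs to the job. Leave any brown or orange look-alike of the glued_phone alone.

How it is judged:
On the way, in this order (a step that is already met when the one before it is completed fails the run):
1. the lid is shut (value of joint lid below 0.02 rad), for 0.2 s.
2. the handle, lid shut, is lifted on the hump of the keeper (value of joint latch_stem above 0.006 m and value of joint lid below 0.02 rad).
At the end, for the whole second after the job is handed in: The lid is shut (under 0.02 rad); the handle's foot is down in the keeper's notch, at rest (within 3.5 mm of the notch's middle, handle lifted 1.5 to 4.5 mm); the phone lies in its nest (value of joint lid below 0.02 rad and value of joint latch_stem between 0.0015 and 0.0045 m and horizontal distance between latch_handle_c0 and keeper_c2 below 0.0035 m and velocity of joint latch_handle between -0.05 and 0.05 rad/s and z of glued_phone in the frame of press below 0.056 m); the robot touches nothing.
It fails at once if the handle's foot is forced against the end wall of the notch (over 30 N at the foot, about 17 N at the knob) (contact force between keeper_c3 and latch_handle above 30 N).
It fails at once if the lid is slammed (over 1.5 rad/s as it shuts) (value of joint lid below 0.03 rad and velocity of joint lid below -1.5 rad/s).
It fails at once if the lid is pressed down by the robot with 80 N or more (contact force between the fingers and lid above 80 N).
It fails at once if the phone is shifted in its nest by over 6 mm (distance of glued_phone from where it was at the start of the episode above 0.006 m).
It fails at once if another thing on the bench is moved by over 20 mm (distance of any of cracked_phone, driver, tweezers, screw_dish, flux_bottle, battery from where it was at the start of the episode above 0.02 m).
It also fails if it takes over 69 s, if anything falls off the work surface, if the arm or the gripper's body presses on something with over 40 N, if the wrist force passes 120 N, or if a joint passes its speed limit or range.

## Working session

There is one attempt and no reset: what is moved stays moved. The work goes in short steps, Python scripts to look and compute and a tool call to move; the robot and the scene stay as the last step left them, time stands still between calls to the robot, and variables do not carry over. Pictures are saved under pics/ and viewed, about 8 in all and at most 12, crops included, and the job is handed in when it is done.

Besides the shell and the picture viewer there is one more tool, called in YAML: its name, and indented under it one key for each argument. apply_moves: Moves the arm, as the interface text tells. Its arguments: {"type":"object","properties":{"commands":{"type":"array"}},"required":["commands"]}

```bash
mkdir -p pics; ls; python3 - <<'E'
from plant import arm,cams
import cv2,numpy as np,pickle
for n in("top","side"):
    f=cams.grab_frame(n); pickle.dump(f,open(f"pics/{n}0.pkl","wb")); cv2.imwrite(f"pics/{n}0.png",f["frame"][:,:,::-1]); print(n,f["mtx"],f["dist_coeffs"],f["xyz"],f["orientation"])
print(arm.observe(),arm.pinch_z)
E
```

```text
pics
top [[544.49183864   0.         317.9346795 ]
 [  0.         544.49183864 234.30631657]
 [  0.           0.           1.        ]] [-0.16698719  0.          0.          0.          0.        ] [0.33831254 0.01538977 1.50862112] [-2.14475249  2.20558886 -0.09293154]
side [[604.98651796   0.         324.15456257]
 [  0.         604.98651796 244.72346502]
 [  0.           0.           1.        ]] [-0.10255709  0.          0.          0.          0.        ] [ 1.14166189 -0.95096608  1.20593512] [-2.2262271  -0.69992728  0.29245579]
{'time': 0.1, 'joint_positions': array([-1.29816051,  0.53708691, -0.00444085,  1.53873567,  0.00258552,
        1.06732239, -0.07122299]), 'joint_vel': array([ 0.0008649 , -0.00238791, -0.00208984, -0.00293954, -0.0007722 ,
       -0.00127054, -0.00045479]), 'joint_torque': array([ 2.53355793e-03, -5.72082710e+01,  9.94115733e-01, -2.52232432e+01,
       -5.61204809e-02,  1.34712708e-02,  2.90632329e-05]), 'eef_pos': array([0.21587846, 0.61252623, 0.23794401]), 'ee_rot': array([-5.29604880e-01, -3.09646677e+00,  2.41608050e-03]), 'wrist_force': array([-0.22529662, -0.86464413, -0.4654912 ]), 'torque': array([ 0.03665151, -0.04377288,  0.0117048 ]), 'width': 0.9985351030809179} 0.0187
```

View pics/top0.png

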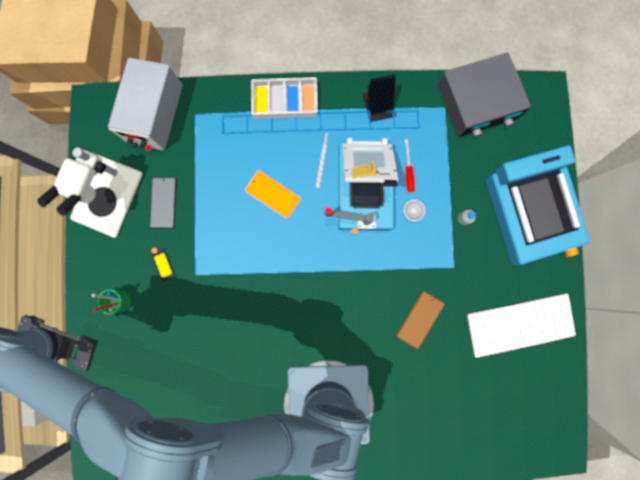

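View pics/side0.png

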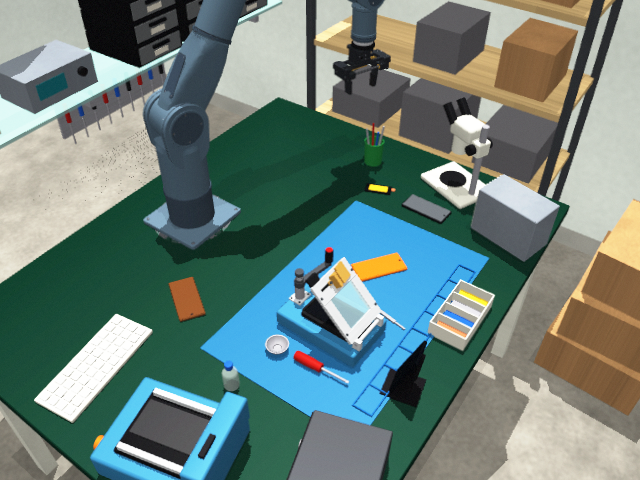

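The top view has the press at about (367,190), the red knob disc at (328,212), the cap nut at about (373,219) and the lid open with the brass keeper at (363,170). Look-alikes to avoid: the blue device at (540,205), the orange phone at (272,194), the brown phone at (420,320), and the red driver grip at (410,178), which could pass for the red knob. I choose the press on the mat with the latch and check it in one crop.

```bash
cat > h.py <<'E'
import cv2,numpy as np,pickle
from scipy.spatial.transform import Rotation as R
def ray(f,uv):
    p=cv2.undistortPoints(np.array([[uv]],float),f["mtx"],np.array(f["dist_coeffs"]))[0,0]
    d=R.from_rotvec(f["orientation"]).as_matrix()@[p[0],p[1],1]
    return np.array(f["xyz"]),d
def plane(f,uv,z):
    o,d=ray(f,uv); return o+d*(z-o[2])/d[2]
def tri(f,a,g,b):
    o,d=ray(f,a);q,e=ray(g,b)
    s=np.linalg.lstsq(np.c_[d,-e],q-o,rcond=None)[0]
    A,B=o+d*s[0],q+e*s[1]; return (A+B)/2,np.linalg.norm(A-B)
def proj(f,P):
    M=R.from_rotvec(f["orientation"]).as_matrix().T; 
    return cv2.projectPoints(np.array([P],float),cv2.Rodrigues(M)[0],-M@np.array(f["xyz"]),f["mtx"],np.array(f["dist_coeffs"]))[0][0,0]
def red(f,box):
    x0,y0,x1,y1=box; c=f["frame"][y0:y1,x0:x1].astype(int)
    m=(c[...,0]>130)&(c[...,1]<70)&(c[...,2]<70); v,u=np.nonzero(m); return np.array([u.mean()+x0,v.mean()+y0]),m.sum()
E
python3 - <<'E'
from h import *
t=pickle.load(open("pics/top0.pkl","rb"));s=pickle.load(open("pics/side0.pkl","rb"))
a,n=red(t,(318,200,340,222));b,m=red(s,(318,240,340,268));print(a,n,b,m,tri(t,a,s,b),plane(t,a,.151))
A=cv2.resize(t["frame"][130:240,310:430],None,fx=5,fy=5,interpolation=2)
B=cv2.resize(s["frame"][240:365,265:400],None,fx=4.4,fy=4.4,interpolation=2)
cv2.imwrite("pics/c1.png",A[:,:,::-1]);cv2.imwrite("pics/c2.png",B[:,:,::-1])
E
```

```text
[328.41935484 211.5483871 ] 31 [328.77272727 249.59090909] 22 (array([ 0.51676033, -0.00960472,  0.14749804]), np.float64(0.0046729454849071565)) [ 0.51445221 -0.01097443  0.151     ]
```

View pics/c1.png

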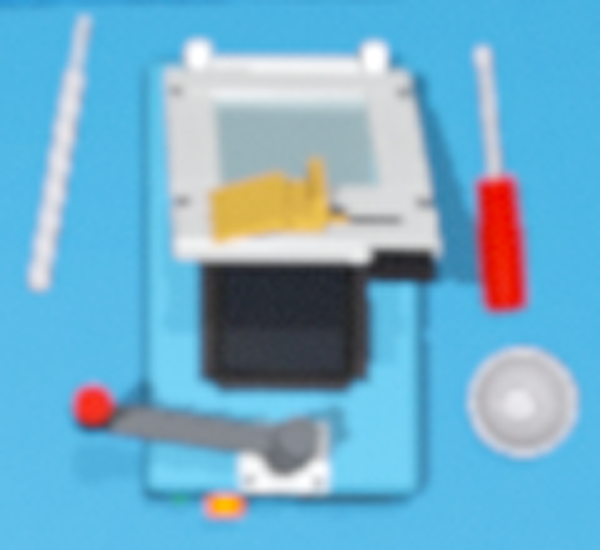

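View pics/c2.png

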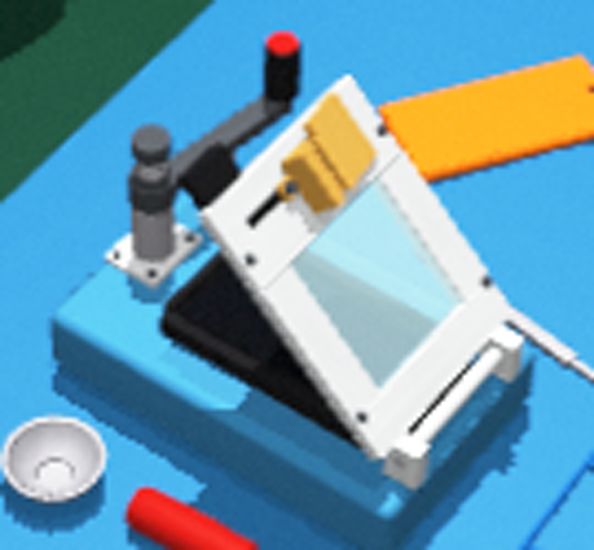

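```bash
python3 - <<'E'
from h import *
t=pickle.load(open("pics/top0.pkl","rb"));s=pickle.load(open("pics/side0.pkl","rb"))
T=lambda x,y:np.array([310+x/5-.4,130+y/5-.4]);S=lambda x,y:np.array([265+x/4.4-.4,240+y/4.4-.4])
print("nut",tri(t,T(290,440),s,S(151,134)),plane(t,T(290,440),.147))
print("knob",plane(t,T(93,406),.151))
for n,a,z in(("FL",(148,493),.053),("FR",(418,493),.053),("RL",(148,65),.053),("RR",(418,65),.053)):print(n,plane(t,T(*a),z))
print("hingeL/R", tri(t,T(199,52),s,S(507,345)),tri(t,T(374,55),s,S(405,460)))
print("lid corners FL",tri(t,T(175,258),s,S(349,78)),"FR",tri(t,T(440,255),s,S(207,212)))
print("tab", tri(t,T(400,265),s,S(212,175)))
E
```

```text
nut (array([ 0.49758826, -0.10928914,  0.14418144]), np.float64(0.0009583741395941244)) [ 0.49688731 -0.10933257  0.147     ]
knob [ 0.5163631  -0.01047975  0.151     ]
FL [ 0.48128638 -0.04049681  0.053     ]
FR [ 0.47723449 -0.18605079  0.053     ]
RL [ 0.71672584 -0.04812982  0.053     ]
RR [ 0.71323714 -0.19648478  0.053     ]
hingeL/R (array([ 0.7167615 , -0.07493973,  0.07714162]), np.float64(0.000440876901955861)) (array([ 0.71281324, -0.17100119,  0.07259502]), np.float64(0.0035662948578205514))
lid corners FL (array([ 0.58636915, -0.04999847,  0.1901294 ]), np.float64(0.007309846986649149)) FR (array([ 0.58355175, -0.18027015,  0.1942344 ]), np.float64(0.006807240439075818))
tab (array([ 0.57588412, -0.16083487,  0.20119511]), np.float64(0.0019998002652356667))
```

Consistent: press origin about (0.607,-0.115), yaw about -0.03, lid about 0.77 rad. The tab predicted at (0.577,-,0.206) was seen at (0.576,-0.161,0.201). I'll push the lid's plain right-hand front area so the gripper body clears the nut.

apply_moves:
  commands:
    - [[38, -78, 4], 0.31, 255]
    - [[38, -78, 4], 0.31, 255]
    - [[38, -78, 4], 0.31, 255]
    - [[38, -78, 4], 0.31, 255]
    - [[38, -78, 4], 0.31, 255]
    - [[38, -78, 4], 0.31, 255]
    - [[38, -78, 4], 0.31, 255]
    - [[38, -78, 4], 0.31, 255]
    - [[38, -78, 4], 0.31, 255]
    - [[38, -78, 4], 0.31, 255]
    - [[38, -78, 4], 0.31, 255]
    - [[38, -78, 4], 0.31, 255]

```text
time: 1.3
eef_pos: [0.4789, 0.0723, 0.2664]
ee_rot: [0.045, 3.141, 0.0]
wrist_force: [1.3, 0.6, -0.2]
width: 0.005
```

apply_moves:
  commands:
    - [[11.7, -24, 0], 0, 255]
    - [[11.7, -24, 0], 0, 255]
    - [[11.7, -24, 0], 0, 255]
    - [[11.7, -24, 0], 0, 255]
    - [[11.7, -24, 0], 0, 255]
    - [[11.7, -24, 0], 0, 255]
    - [[11.7, -24, 0], 0, 255]
    - [[11.7, -24, 0], 0, 255]

```text
time: 2.1
eef_pos: [0.5951, -0.165, 0.2657]
ee_rot: [-0.045, -3.14, -0.001]
wrist_force: [0.2, 0.0, 0.2]
width: 0.004
```

```bash
python3 - <<'E'
from h import *
from plant import arm,cams
o=arm.observe();print(o["eef_pos"],o["wrist_force"])
s=cams.grab_frame("side");t=cams.grab_frame("top")
a=s["frame"][160:400,200:440];b=t["frame"][110:240,300:430]
cv2.imwrite("pics/c3.png",np.hstack([cv2.resize(a,(400,400)),cv2.resize(b,(400,400))])[:,:,::-1])
E
```

```text
[ 0.59507572 -0.16497042  0.26571464] [0.24312113 0.04246174 0.23067457]
```

View pics/c3.png

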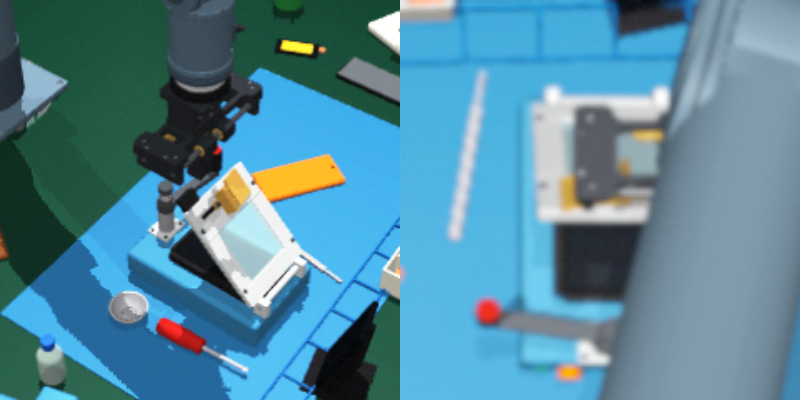

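Fingertips (left half, about (208,190)) are above the lid's right front and clear of the lid and nut. I'll push along the hinge arc.

apply_moves:
  commands:
    - [[1.0, -0.3, -4], 0, 255]
    - [[1.2, -0.3, -6.6], 0, 255]
    - [[1.3, -0.3, -7.6], 0, 255]
    - [[0.8, -0.3, -8.1], 0, 255]
    - [[0.2, -0.3, -8.7], 0, 255]
    - [[-0.3, -0.3, -9.3], 0, 255]
    - [[-0.8, -0.3, -10], 0, 255]
    - [[-1.3, -0.3, -10.6], 0, 255]
    - [[-1.7, -0.3, -11.3], 0, 255]
    - [[-2.0, -0.3, -12], 0, 255]
    - [[-2.4, -0.3, -12.7], 0, 255]

```text
time: 3.3
eef_pos: [0.5707, -0.1691, 0.1386]
ee_rot: [-0.046, -3.14, 0.0]
wrist_force: [1.7, 1.5, 2.3]
width: 0.003
```

apply_moves:
  commands:
    - [[-0.3, 0, -0.8], 0, 255]
    - [[-0.5, 0, -1.5], 0, 255]
    - [[-0.8, 0, -2.3], 0, 255]
    - [[-1.0, 0, -3.0], 0, 255]
    - [[-1.2, 0, -3.7], 0, 255]
    - [[-1.3, 0, -4.3], 0, 255]
    - [[-1.4, 0, -4.8], 0, 255]
    - [[-1.4, 0, -5.2], 0, 255]
    - [[-1.4, 0, -5.5], 0, 255]
    - [[-1.4, 0, -5.5], 0, 255]

```text
time: 4.3
eef_pos: [0.5569, -0.1688, 0.0837]
ee_rot: [-0.045, -3.14, -0.0]
wrist_force: [-0.1, 0.1, 0.2]
width: 0.006
```

apply_moves:
  commands:
    - [[0, 0, -0.2], 0, 255]
    - [[0, 0, -0.4], 0, 255]
    - [[0, 0, -0.5], 0, 255]
    - [[0, 0, -0.5], 0, 255]

```text
time: 4.7
eef_pos: [0.5574, -0.1688, 0.0791]
ee_rot: [-0.045, -3.141, 0.0]
wrist_force: [-0.4, -0.1, -0.4]
width: 0.009
```

apply_moves:
  commands:
    - [[0, 0, -0.1], 0, 255]
    - [[0, 0, -0.2], 0, 255]
    - [[0, 0, -0.2], 0, 255]

```text
time: 5.0
eef_pos: [0.5576, -0.1688, 0.0775]
ee_rot: [0.045, 3.141, 0.0]
wrist_force: [-1.3, -0.2, 2.7]
width: 0.005
```

```bash
python3 - <<'E'
from h import *
from plant import arm,cams
s=cams.grab_frame("side")
a=s["frame"][220:370,250:400];
cv2.imwrite("pics/c4.png",cv2.resize(a,(600,600))[:,:,::-1])
E
```

```text
(no output)
```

View pics/c4.png

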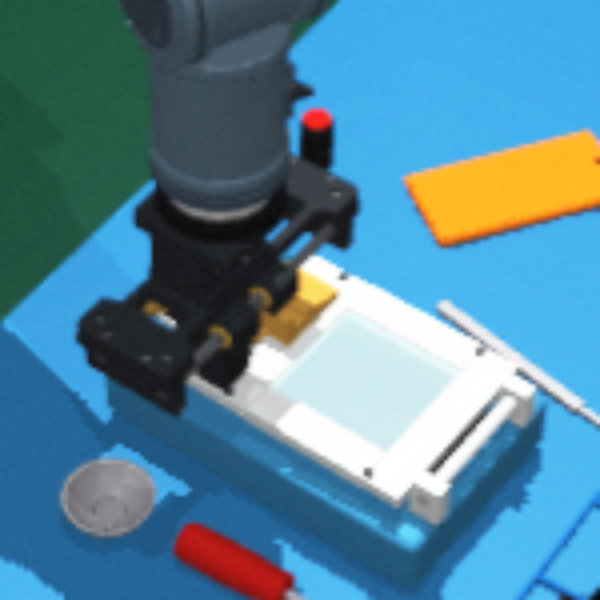

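The lid looks level. I'll press on until the force climbs, to make sure it is shut.

apply_moves:
  commands:
    - [[0, 0, -0.1], 0, 255]
    - [[0, 0, -0.1], 0, 255]

```text
time: 5.25
eef_pos: [0.5577, -0.1688, 0.0774]
ee_rot: [0.045, 3.141, 0.001]
wrist_force: [-3.7, 0.5, 11.1]
width: 0.006
```

apply_moves:
  commands:
    - [[0, 0, -0.1], 0, 255]
    - [[0, 0, -0.1], 0, 255]

```text
time: 5.45
eef_pos: [0.5577, -0.1688, 0.0773]
ee_rot: [0.045, 3.141, 0.001]
wrist_force: [-7.4, 1.9, 20.8]
width: 0.004
```

apply_moves:
  commands:
    - [[0, 0, -0.1], 0, 255]
    - [[0, 0, -0.1], 0, 255]

```text
time: 5.65
eef_pos: [0.5577, -0.1688, 0.0771]
ee_rot: [0.046, 3.141, 0.002]
wrist_force: [-10.4, 2.2, 30.0]
width: 0.006
```

Hard stop at about 10 N per mm, so the lid is shut. Now I'll rise, move above the knob, turn the jaws tangential and set a loose opening of about 36 mm.

apply_moves:
  commands:
    - [[0, 0, 5], 0, 255]
    - [[0, 0, 10], 0, 255]
    - [[0, 0, 14.6], 0, 255]
    - [[-4.2, 15.8, 14.6], 1.41, 150]
    - [[-4.2, 15.8, 14.6], 1.41, 150]
    - [[-4.2, 15.8, 14.6], 1.41, 150]
    - [[-4.2, 15.8, 14.6], 1.41, 150]
    - [[-4.2, 15.8, 14.6], 1.41, 150]
    - [[-4.2, 15.8, 14.6], 1.41, 150]
    - [[-4.2, 15.8, 14.6], 1.41, 150]
    - [[-4.2, 15.8, 14.6], 1.41, 150]
    - [[-4.2, 15.8, 14.6], 1.41, 150]

```text
time: 6.85
eef_pos: [0.5155, -0.0104, 0.22]
ee_rot: [1.931, -2.476, 0.002]
wrist_force: [1.4, -0.2, -1.0]
width: 0.413
```

apply_moves:
  commands:
    - [[0, 0, 0], 0.06, 150]
    - [[0, 0, 0], 0.06, 150]

```text
time: 7.05
eef_pos: [0.5156, -0.0109, 0.2203]
ee_rot: [-2.0, 2.421, 0.002]
wrist_force: [0.7, -0.3, -0.3]
width: 0.41
```

```bash
python3 - <<'E'
from h import *
from plant import arm,cams
o=arm.observe();print(o["eef_pos"],o["joint_positions"],o["width"],R.from_rotvec(o["ee_rot"]).as_matrix()[:,1])
s=cams.grab_frame("side");t=cams.grab_frame("top")
try: b,m=red(s,(310,235,345,268));print(b,m,plane(s,b,.151))
except Exception as e:print(e)
a=s["frame"][200:360,240:400];b=t["frame"][110:240,300:430]
cv2.imwrite("pics/c5.png",np.hstack([cv2.resize(a,(400,400)),cv2.resize(b,(400,400))])[:,:,::-1])
E
```

```text
[ 0.5156033  -0.0109449   0.22033485] [ 0.21108575  0.35368108 -0.33847056  1.89358773  0.14303026  0.9172708
  2.75674261] 0.40998867483531626 [-9.82058691e-01  1.88575520e-01 -3.02092719e-06]
[329.  249.5] 20 [ 0.520808   -0.01048138  0.151     ]
```

View pics/c5.png

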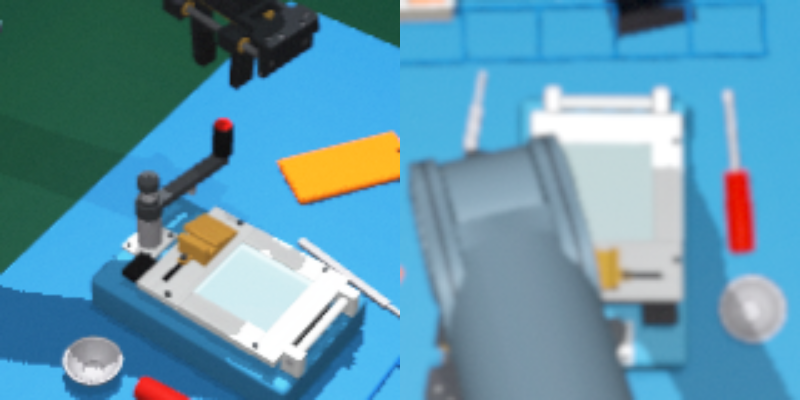

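Lid shut, knob untouched at (329,249.5) in side → ≈(0.518,-0.010); fingers are above it. I'll back the wrist off its limit and descend around the knob.

apply_moves:
  commands:
    - [[0.2, 0, 0], -0.1, 150]
    - [[0.2, 0, -4], -0.1, 150]
    - [[0.2, 0, -6], -0.1, 150]
    - [[0.2, 0, -8], -0.1, 150]
    - [[0.2, 0, -10.2], -0.1, 150]
    - [[0.2, 0, -10.2], -0.1, 150]

```text
time: 7.75
eef_pos: [0.5155, -0.0109, 0.116]
ee_rot: [1.874, -2.515, -0.003]
wrist_force: [-0.1, 0.0, 0.2]
width: 0.412
```

```bash
python3 - <<'E'
from h import *
import math
P=np.array([.4972,-.111])
K=np.array([.517,-.0105]); d=K-P; p0=math.atan2(d[0],d[1]); print(p0,np.hypot(*d))
# path: TCP on circle r=.105 (world psi), shift from TCP start
T0=np.array([.5176,-.0109])
for p in np.arange(.2,1.75,.05):
    q=P+.104*np.array([math.sin(p),math.cos(p)]); print(round(p,2),np.round((q-T0)*100,1),q.round(4), "yaw",round(.1-(p-.19),2)-.1)
E
```

```text
0.19452365505172078 0.102431879803116
0.2 [0.  0.2] [ 0.5179 -0.0091] yaw -0.010000000000000009
0.25 [0.5 0.1] [ 0.5229 -0.0102] yaw -0.060000000000000005
0.3 [ 1.  -0.1] [ 0.5279 -0.0116] yaw -0.11
0.35 [ 1.5 -0.2] [ 0.5329 -0.0133] yaw -0.16
0.4 [ 2.  -0.4] [ 0.5377 -0.0152] yaw -0.21000000000000002
0.45 [ 2.5 -0.6] [ 0.5424 -0.0174] yaw -0.26
0.5 [ 2.9 -0.9] [ 0.5471 -0.0197] yaw -0.31
0.55 [ 3.4 -1.1] [ 0.5516 -0.0223] yaw -0.36
0.6 [ 3.8 -1.4] [ 0.5559 -0.0252] yaw -0.41000000000000003
0.65 [ 4.3 -1.7] [ 0.5601 -0.0282] yaw -0.45999999999999996
0.7 [ 4.7 -2.1] [ 0.5642 -0.0315] yaw -0.51
0.75 [ 5.  -2.4] [ 0.5681 -0.0349] yaw -0.56
0.8 [ 5.4 -2.8] [ 0.5718 -0.0385] yaw -0.61
0.85 [ 5.8 -3.1] [ 0.5753 -0.0424] yaw -0.66
0.9 [ 6.1 -3.5] [ 0.5787 -0.0464] yaw -0.71
0.95 [ 6.4 -4. ] [ 0.5818 -0.0505] yaw -0.76
1.0 [ 6.7 -4.4] [ 0.5847 -0.0548] yaw -0.8099999999999999
1.05 [ 7.  -4.8] [ 0.5874 -0.0593] yaw -0.86
1.1 [ 7.2 -5.3] [ 0.5899 -0.0638] yaw -0.91
1.15 [ 7.5 -5.8] [ 0.5921 -0.0685] yaw -0.96
1.2 [ 7.7 -6.2] [ 0.5941 -0.0733] yaw -1.01
1.25 [ 7.8 -6.7] [ 0.5959 -0.0782] yaw -1.06
1.3 [ 8.  -7.2] [ 0.5974 -0.0832] yaw -1.11
1.35 [ 8.1 -7.7] [ 0.5987 -0.0882] yaw -1.1600000000000001
1.4 [ 8.2 -8.2] [ 0.5997 -0.0933] yaw -1.2100000000000002
1.45 [ 8.3 -8.8] [ 0.6004 -0.0985] yaw -1.26
1.5 [ 8.3 -9.3] [ 0.6009 -0.1036] yaw -1.31
1.55 [ 8.4 -9.8] [ 0.6012 -0.1088] yaw -1.36
1.6 [  8.4 -10.3] [ 0.6012 -0.114 ] yaw -1.4100000000000001
1.65 [  8.3 -10.8] [ 0.6009 -0.1192] yaw -1.4600000000000002
1.7 [  8.3 -11.3] [ 0.6003 -0.1244] yaw -1.51
```

apply_moves:
  commands:
    - [[0.7, 0.1, 0], 0, 150]
    - [[1.2, -0.1, 0], -0.01, 150]
    - [[1.7, -0.2, 0], -0.06, 150]
    - [[2.2, -0.4, 0], -0.11, 150]
    - [[2.7, -0.6, 0], -0.16, 150]
    - [[3.1, -0.9, 0], -0.21, 150]
    - [[3.6, -1.1, 0], -0.26, 150]
    - [[4.0, -1.4, 0], -0.31, 150]
    - [[4.5, -1.7, 0], -0.36, 150]
    - [[4.9, -2.1, 0], -0.41, 150]
    - [[5.2, -2.4, 0], -0.46, 150]
    - [[5.2, -2.4, 0], -0.46, 150]

```text
time: 8.95
eef_pos: [0.5711, -0.0353, 0.1196]
ee_rot: [-1.251, 2.879, -0.002]
wrist_force: [-0.2, -0.2, -1.1]
width: 0.413
```

```bash
cat >> h.py <<'E'
def look(box=(320,230,400,300)):
    import math
    from plant import arm,cams
    s=cams.grab_frame("side");o=arm.observe()
    P=np.array([.4972,-.111])
    try:
        b,m=red(s,box)
        # intersect ray with vertical cylinder r=.105 about pivot -> height, angle
        O,d=ray(s,b); best=[]
        A=d[0]**2+d[1]**2;w=O[:2]-P;B=2*w@d[:2];C=w@w-.105**2
        for k in np.roots([A,B,C]).real:
            X=O+k*d
            if .1<X[2]<.2:best.append((X.round(4),round(math.atan2(*(X[:2]-P)),3)))
        print("red",b.round(2),m,best,"z.151:",plane(s,b,.151).round(4))
    except Exception as e:print("nored",e)
    y=R.from_rotvec(o["ee_rot"]).as_matrix()[:,1];y=y if y[1]<0 else -y
    D=o["eef_pos"][:2]-P
    print("tcp",o["eef_pos"].round(4),"psi",round(math.atan2(*D),3),"r",np.hypot(*D).round(4),"jawpsi",round(math.atan2(-y[1],y[0]),3),"Ftan",round(o["wrist_force"][:2]@y[:2],2),o["wrist_force"].round(1),"t",o["time"])
    return s
E
python3 - <<'E'
from h import *
s=look()
cv2.imwrite("pics/c6.png",cv2.resize(s["frame"][200:360,240:440],(750,600))[:,:,::-1])
E
```

```text
nored Array must not contain infs or NaNs
tcp [ 0.5707 -0.035   0.1194] psi 0.769 r 0.1057 jawpsi 0.749 Ftan -0.1 [-0.4 -0.3  0. ] t 9.0h.py:18: RuntimeWarning: Mean of empty slice.
  m=(c[...,0]>130)&(c[...,1]<70)&(c[...,2]<70); v,u=np.nonzero(m); return np.array([u.mean()+x0,v.mean()+y0]),m.sum()
  ret = ret.dtype.type(ret / rcount)
```

View pics/c6.png

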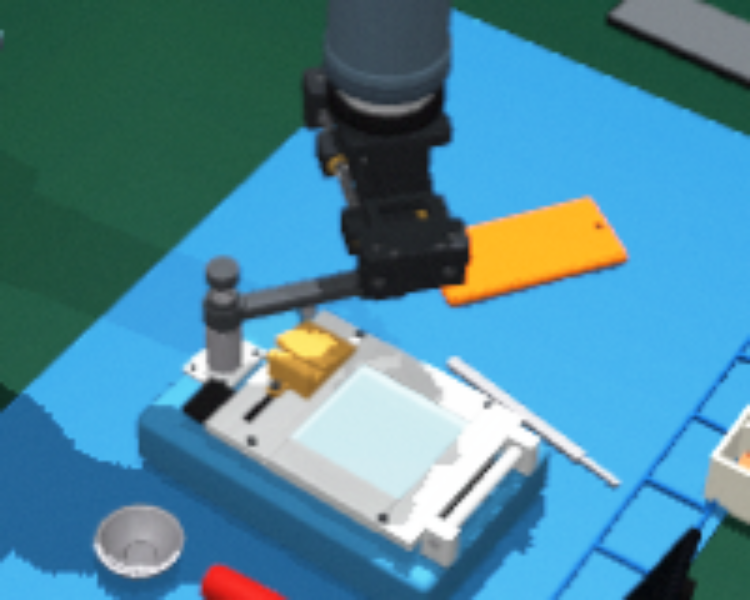

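The handle follows the fingers, and its foot at (308,312) nears the ramp. The gripper hides the red disc, so from here I rely on force in small steps.

apply_moves:
  commands:
    - [[0.25, -0.3, 0], -0.04, 150]
    - [[0.5, -0.65, 0], -0.08, 150]
    - [[0.7, -0.9, 0], -0.12, 150]
    - [[0.95, -1.2, 0], -0.15, 150]
    - [[0.95, -1.2, 0], -0.15, 150]

```text
time: 9.5
eef_pos: [0.5794, -0.0475, 0.1183]
ee_rot: [-1.032, 2.967, -0.001]
wrist_force: [-0.1, -0.9, -0.2]
width: 0.414
```

apply_moves:
  commands:
    - [[0.2, -0.25, 0], -0.03, 150]
    - [[0.35, -0.5, 0], -0.06, 150]
    - [[0.5, -0.7, 0], -0.08, 150]
    - [[0.5, -0.7, 0], -0.08, 150]

```text
time: 9.9
eef_pos: [0.5842, -0.0537, 0.1183]
ee_rot: [-0.914, 3.006, 0.0]
wrist_force: [0.3, 2.3, 1.1]
width: 0.407
```

```bash
python3 - <<'E' 2>/dev/null
from h import *
look()
E
```

```text
red [357. 276.] 1 [(array([ 0.6241, -0.039 ,  0.1391]), 1.055), (array([ 0.6241, -0.039 ,  0.1391]), 1.055)] z.151: [ 0.6299 -0.0491  0.151 ]
tcp [ 0.5842 -0.0537  0.1184] psi 0.988 r 0.1042 jawpsi 0.98 Ftan -0.89 [ 0.   1.1 -0.5] t 9.95
```

apply_moves:
  commands:
    - [[0.2, -0.3, 0], -0.03, 150]
    - [[0.4, -0.6, 0], -0.07, 150]
    - [[0.4, -0.6, 0], -0.07, 150]

```text
time: 10.25
eef_pos: [0.587, -0.0582, 0.1182]
ee_rot: [0.807, -3.034, -0.004]
wrist_force: [-3.6, 4.7, 3.0]
width: 0.411
```

apply_moves:
  commands:
    - [[0.15, -0.3, 0], -0.03, 150]
    - [[0.3, -0.55, 0], -0.06, 150]
    - [[0.3, -0.55, 0], -0.06, 150]

```text
time: 10.55
eef_pos: [0.589, -0.0618, 0.1183]
ee_rot: [0.718, -3.055, -0.008]
wrist_force: [-7.7, 9.5, 8.8]
width: 0.411
```

```bash
python3 - <<'E' 2>/dev/null
from h import *
look()
E
```

```text
red [354. 271.] 1 [(array([ 0.6165, -0.0421,  0.1547]), 1.047), (array([ 0.6165, -0.0421,  0.1547]), 1.047)] z.151: [ 0.6146 -0.0389  0.151 ]
tcp [ 0.5891 -0.0619  0.1184] psi 1.081 r 0.1042 jawpsi 1.109 Ftan -11.32 [-7.9  8.7  9.2] t 10.6
```

apply_moves:
  commands:
    - [[0.05, -0.1, 0.1], -0.01, 150]
    - [[0.1, -0.2, 0.15], -0.02, 150]
    - [[0.15, -0.3, 0.2], -0.03, 150]
    - [[0.15, -0.3, 0.2], -0.03, 150]

```text
time: 11.0
eef_pos: [0.5914, -0.0659, 0.1198]
ee_rot: [0.672, -3.067, -0.005]
wrist_force: [-2.2, 5.9, -0.0]
width: 0.419
```

```bash
python3 - <<'E' 2>/dev/null
from h import *
look()
E
```

```text
nored Array must not contain infs or NaNs
tcp [ 0.5915 -0.0661  0.1198] psi 1.126 r 0.1044 jawpsi 1.139 Ftan -6.69 [-2.9  6.   0.4] t 11.05
```

apply_moves:
  commands:
    - [[0.1, -0.2, 0.03], -0.01, 150]
    - [[0.2, -0.4, 0.07], -0.03, 150]
    - [[0.25, -0.55, 0.1], -0.04, 150]
    - [[0.3, -0.7, 0.12], -0.06, 150]
    - [[0.3, -0.7, 0.12], -0.06, 150]

```text
time: 11.55
eef_pos: [0.5946, -0.0723, 0.1209]
ee_rot: [0.58, -3.086, -0.006]
wrist_force: [-2.3, 7.2, -0.4]
width: 0.408
```

apply_moves:
  commands:
    - [[0.07, -0.2, 0.03], -0.02, 150]
    - [[0.13, -0.35, 0.06], -0.04, 150]
    - [[0.2, -0.5, 0.08], -0.06, 150]
    - [[0.2, -0.5, 0.08], -0.06, 150]

```text
time: 11.95
eef_pos: [0.5964, -0.077, 0.1217]
ee_rot: [0.488, -3.101, -0.006]
wrist_force: [-1.9, 8.0, 0.3]
width: 0.413
```

```bash
python3 - <<'E' 2>/dev/null
from h import *
look((340,240,420,310))
E
```

```text
nored Array must not contain infs or NaNs
tcp [ 0.5965 -0.0771  0.1217] psi 1.242 r 0.1049 jawpsi 1.259 Ftan -7.7 [-1.8  7.5  0.1] t 12.0
```

apply_moves:
  commands:
    - [[0.05, -0.15, 0.03], -0.02, 150]
    - [[0.1, -0.3, 0.06], -0.03, 150]
    - [[0.13, -0.45, 0.08], -0.05, 150]
    - [[0.13, -0.45, 0.08], -0.05, 150]

```text
time: 12.4
eef_pos: [0.5977, -0.081, 0.1223]
ee_rot: [0.41, -3.112, -0.007]
wrist_force: [-2.3, 7.2, -0.4]
width: 0.411
```

apply_moves:
  commands:
    - [[0.05, -0.15, 0.03], -0.02, 150]
    - [[0.08, -0.3, 0.05], -0.04, 150]
    - [[0.08, -0.3, 0.05], -0.04, 150]

```text
time: 12.7
eef_pos: [0.5987, -0.0843, 0.1229]
ee_rot: [0.348, -3.12, -0.006]
wrist_force: [-1.3, 7.8, -0.8]
width: 0.413
```

```bash
python3 - <<'E' 2>/dev/null
from h import *
s=look((340,240,420,310))
cv2.imwrite("pics/c7.png",cv2.resize(s["frame"][220:340,260:420],(800,600),interpolation=2)[:,:,::-1])
E
```

```text
nored Array must not contain infs or NaNs
tcp [ 0.5988 -0.0845  0.123 ] psi 1.316 r 0.105 jawpsi 1.348 Ftan -7.25 [-1.4  7.1 -1.1] t 12.75
```

View pics/c7.png

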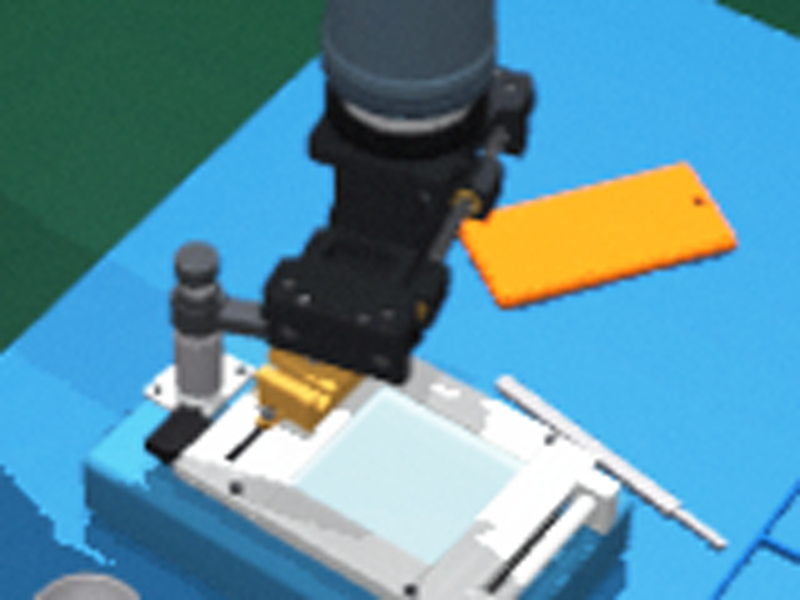

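The gripper hides the bar's far part and the lid stays level. I'll continue in 2 mm steps, watching the tangential force.

apply_moves:
  commands:
    - [[0.03, -0.1, 0.02], -0.01, 150]
    - [[0.05, -0.2, 0.04], -0.02, 150]
    - [[0.05, -0.2, 0.04], -0.02, 150]

```text
time: 13.05
eef_pos: [0.5992, -0.086, 0.1233]
ee_rot: [0.317, -3.123, -0.007]
wrist_force: [-1.9, 8.4, -1.4]
width: 0.414
```

apply_moves:
  commands:
    - [[0.02, -0.1, 0.02], -0.01, 150]
    - [[0.04, -0.2, 0.03], -0.02, 150]
    - [[0.04, -0.2, 0.03], -0.02, 150]

```text
time: 13.35
eef_pos: [0.5995, -0.0876, 0.1235]
ee_rot: [0.287, -3.126, -0.008]
wrist_force: [-1.9, 9.5, -1.7]
width: 0.414
```

apply_moves:
  commands:
    - [[0.02, -0.1, 0.02], -0.01, 150]
    - [[0.04, -0.2, 0.03], -0.02, 150]
    - [[0.04, -0.2, 0.03], -0.02, 150]

```text
time: 13.65
eef_pos: [0.5999, -0.0892, 0.1238]
ee_rot: [0.256, -3.128, -0.009]
wrist_force: [-1.9, 10.2, -0.7]
width: 0.413
```

apply_moves:
  commands:
    - [[0.02, -0.1, 0.02], -0.01, 150]
    - [[0.03, -0.2, 0.03], -0.02, 150]
    - [[0.03, -0.2, 0.03], -0.02, 150]

```text
time: 13.95
eef_pos: [0.6005, -0.0915, 0.1242]
ee_rot: [0.224, -3.131, -0.008]
wrist_force: [-0.5, 8.6, -2.0]
width: 0.414
```

apply_moves:
  commands:
    - [[0.02, -0.1, 0.02], -0.01, 150]
    - [[0.03, -0.2, 0.03], -0.02, 150]
    - [[0.03, -0.2, 0.03], -0.02, 150]

```text
time: 14.25
eef_pos: [0.6008, -0.0932, 0.1245]
ee_rot: [0.193, -3.134, -0.008]
wrist_force: [-1.3, 10.9, -0.2]
width: 0.414
```

apply_moves:
  commands:
    - [[0.02, -0.1, 0.02], -0.01, 150]
    - [[0.03, -0.2, 0.03], -0.02, 150]
    - [[0.03, -0.2, 0.03], -0.02, 150]

```text
time: 14.55
eef_pos: [0.6011, -0.0949, 0.1248]
ee_rot: [0.162, -3.135, -0.009]
wrist_force: [-1.7, 11.1, -1.7]
width: 0.409
```

apply_moves:
  commands:
    - [[0.01, -0.1, 0.02], 0, 150]
    - [[0.02, -0.2, 0.02], -0.01, 150]
    - [[0.02, -0.2, 0.02], -0.01, 150]

```text
time: 14.85
eef_pos: [0.6015, -0.0965, 0.1251]
ee_rot: [0.147, -3.136, -0.01]
wrist_force: [-1.9, 11.8, -0.6]
width: 0.411
```

apply_moves:
  commands:
    - [[0.01, -0.1, 0.02], 0, 150]
    - [[0.02, -0.2, 0.02], -0.01, 150]
    - [[0.02, -0.2, 0.02], -0.01, 150]

```text
time: 15.15
eef_pos: [0.6019, -0.0981, 0.1253]
ee_rot: [0.132, -3.137, -0.01]
wrist_force: [-1.0, 11.6, -0.2]
width: 0.409
```

apply_moves:
  commands:
    - [[0.01, -0.1, 0.01], 0, 150]
    - [[0.01, -0.15, 0.02], -0.01, 150]
    - [[0.01, -0.15, 0.02], -0.01, 150]

```text
time: 15.45
eef_pos: [0.6022, -0.0997, 0.1256]
ee_rot: [0.116, -3.138, -0.01]
wrist_force: [-0.3, 12.3, -0.2]
width: 0.413
```

apply_moves:
  commands:
    - [[0.01, -0.1, 0.01], 0, 150]
    - [[0.01, -0.15, 0.02], -0.01, 150]
    - [[0.01, -0.15, 0.02], -0.01, 150]

```text
time: 15.75
eef_pos: [0.6025, -0.1012, 0.1259]
ee_rot: [0.1, -3.139, -0.01]
wrist_force: [-0.1, 11.5, -0.7]
width: 0.41
```

apply_moves:
  commands:
    - [[0, -0.1, 0.01], 0, 150]
    - [[0, -0.15, 0.02], -0.01, 150]
    - [[0, -0.15, 0.02], -0.01, 150]

```text
time: 16.05
eef_pos: [0.6032, -0.1044, 0.1264]
ee_rot: [-0.083, 3.14, 0.006]
wrist_force: [1.2, 9.3, -1.0]
width: 0.412
```

apply_moves:
  commands:
    - [[0, -0.1, 0.01], 0, 150]
    - [[0, -0.1, 0.01], 0, 150]

```text
time: 16.25
eef_pos: [0.6035, -0.106, 0.1267]
ee_rot: [-0.083, 3.139, 0.005]
wrist_force: [2.8, 7.9, -1.4]
width: 0.416
```

apply_moves:
  commands:
    - [[0, -0.1, 0.01], 0, 150]
    - [[0, -0.1, 0.01], 0, 150]

```text
time: 16.45
eef_pos: [0.6038, -0.1078, 0.1268]
ee_rot: [-0.082, 3.138, 0.004]
wrist_force: [2.8, 5.7, -2.2]
width: 0.41
```

Force is falling from 12 to 6 N: hump top. I'll go in 1 mm steps until it vanishes.

apply_moves:
  commands:
    - [[0, -0.1, 0], 0, 150]
    - [[0, -0.1, 0], 0, 150]

```text
time: 16.65
eef_pos: [0.6034, -0.1101, 0.1268]
ee_rot: [-0.081, 3.139, 0.002]
wrist_force: [2.6, 3.6, -0.3]
width: 0.412
```

apply_moves:
  commands:
    - [[0, -0.05, 0], 0, 150]
    - [[0, -0.05, 0], 0, 150]

```text
time: 16.85
eef_pos: [0.6024, -0.1125, 0.1268]
ee_rot: [0.079, -3.14, 0.001]
wrist_force: [0.2, 0.5, -0.1]
width: 0.412
```

```bash
python3 - <<'E' 2>/dev/null
from h import *
s=look((320,250,420,310))
E
```

```text
red [354. 270.] 1 [(array([ 0.6163, -0.0421,  0.1581]), 1.047), (array([ 0.6163, -0.0421,  0.1581]), 1.047)] z.151: [ 0.6128 -0.0359  0.151 ]
tcp [ 0.6021 -0.1129  0.1267] psi 1.589 r 0.1049 jawpsi 1.52 Ftan -0.13 [0.1 0.1 0.4] t 16.9
```

apply_moves:
  commands:
    - [[0, -0.05, 0], 0, 150]
    - [[0, -0.1, 0], 0, 150]

```text
time: 17.1
eef_pos: [0.6021, -0.1137, 0.1267]
ee_rot: [0.079, -3.14, 0.001]
wrist_force: [0.1, 0.9, 1.7]
width: 0.417
```

apply_moves:
  commands:
    - [[0, -0.05, 0], 0, 150]
    - [[0, -0.1, 0], 0, 150]

```text
time: 17.3
eef_pos: [0.6023, -0.1141, 0.1267]
ee_rot: [0.08, -3.14, 0.0]
wrist_force: [-0.6, -0.6, -0.2]
width: 0.413
```

The force vanished and stays at zero: the foot has dropped. I'll centre around the knob, open, lift off and look.

apply_moves:
  commands:
    - [[0, 0.3, 0], 0, 150]
    - [[0, 0.5, 0], 0, 150]
    - [[0, 0.5, 0], 0, 120]
    - [[0, 0.5, 0], 0, 120]
    - [[0, 0.5, 2], 0, 120]
    - [[0, 0.5, 5], 0, 120]
    - [[0, 0.5, 9], 0, 120]
    - [[0, 2, 13], 0, 120]
    - [[-4, 7, 15], 0, 120]
    - [[-8, 12, 15], 0, 120]
    - [[-10, 16, 15], 0, 120]
    - [[-12, 20, 15], 0, 120]

```text
time: 18.5
eef_pos: [0.4904, 0.0701, 0.2771]
ee_rot: [-0.079, 3.14, -0.0]
wrist_force: [1.8, 0.7, 0.5]
width: 0.531
```

```bash
python3 - <<'E' 2>/dev/null
from h import *
from plant import cams
s=look((300,255,380,315));t=cams.grab_frame("top")
try:
  a,n=red(t,(340,165,395,215));b,m=red(s,(300,255,380,315));print(a,n,b,m,tri(t,a,s,b))
except Exception as e:print(e)
a=s["frame"][230:350,260:380];b=t["frame"][130:240,310:420]
cv2.imwrite("pics/c8.png",np.hstack([cv2.resize(a,(400,400),interpolation=2),cv2.resize(b,(400,400),interpolation=2)])[:,:,::-1])
E
```

```text
red [335.5  285.35] 34 [(array([ 0.6017, -0.1011,  0.1456]), 1.477)] z.151: [ 0.6045 -0.1055  0.151 ]
tcp [0.4866 0.0789 0.2769] psi -0.056 r 0.1902 jawpsi 1.511 Ftan -6.59 [-2.9  6.4 -0.2] t 18.55
[365.07407407 176.40740741] 27 [335.5        285.35294118] 34 (array([ 0.60298688, -0.10574559,  0.15010702]), np.float64(0.0028677107953060704))
```

View pics/c8.png

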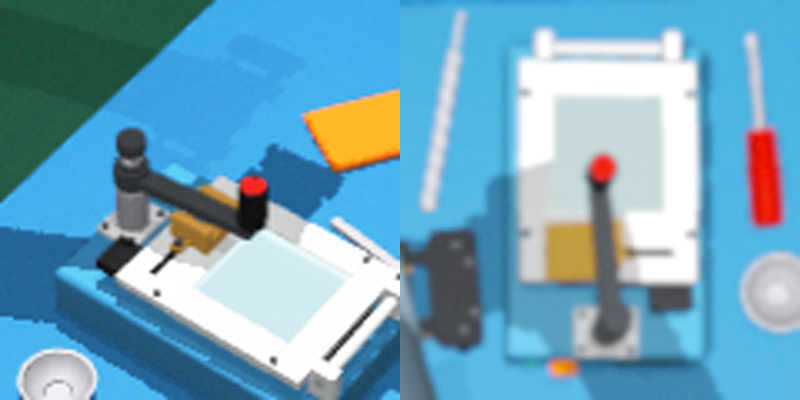

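```bash
python3 - <<'E' 2>/dev/null
from h import *
from plant import cams,arm
t0=pickle.load(open("pics/top0.pkl","rb"));s0=pickle.load(open("pics/side0.pkl","rb"))
def cen(f,box):
    x0,y0,x1,y1=box;c=f["frame"][y0:y1,x0:x1].astype(float)
    w=np.clip(c[...,0]-np.maximum(c[...,1],c[...,2])-60,0,None);yy,xx=np.mgrid[y0:y1,x0:x1];return np.array([(w*xx).sum(),(w*yy).sum()])/w.sum()
s=cams.grab_frame("side");t=cams.grab_frame("top")
for z,(T,bt,S,bs) in ((.151,(t0,(320,203,338,221),s0,(320,241,338,259))),(0,(t,(356,168,374,186),s,(326,276,345,295)))):
    a,b=cen(T,bt),cen(S,bs)
    for h in ([z] if z else [.151,.154,.159]):
        print(h,a.round(2),b.round(2),plane(T,a,h).round(4),plane(S,b,h).round(4),((plane(S,b,h)-plane(T,a,h))*1000).round(1))
    print(tri(T,a,S,b))
# nut height now vs before (side): crude
print(arm.observe()["wrist_force"],arm.observe()["time"])
E
```

```text
0.151 [328.26 210.86] [328.78 249.42] [ 0.5162 -0.0106  0.151 ] [ 0.5202 -0.0106  0.151 ] [4. 0. 0.]
(array([ 0.51773802, -0.00969523,  0.14879146]), np.float64(0.0031301028294375183))
0.151 [365.36 175.9 ] [335.54 285.28] [ 0.603  -0.1073  0.151 ] [ 0.6044 -0.1052  0.151 ] [1.5 2.1 0. ]
0.154 [365.36 175.9 ] [335.54 285.28] [ 0.6024 -0.107   0.154 ] [ 0.606  -0.1076  0.154 ] [ 3.6 -0.6  0. ]
0.159 [365.36 175.9 ] [335.54 285.28] [ 0.6014 -0.1066  0.159 ] [ 0.6085 -0.1116  0.159 ] [ 7.1 -5.   0. ]
(array([ 0.60383161, -0.10651376,  0.15156379]), np.float64(0.002433412399366964))
[ 0.34423401 -1.20702181  0.58160194] 18.7
```

Against the parked knob's camera offset (4.0, 0.0 mm), a lift of 3 mm fits (3.6, -0.6) and 8 mm does not (7.1, -5.0). The foot is down in the notch and the gripper is clear, so I'm handing in.

```bash
python3 -c "
from plant import finish_job
print(finish_job())"
```

```text
the job is handed in; nothing more can be done
None
```

The lid is shut and the latch handle is down in the keeper's notch. I handed the job in at about 18.7 s of the 69 s; `finish_job()` gives no verdict.

- **Lid:** I pushed it down slowly along its hinge arc until it stopped hard. The force on it peaked at about 30 N, against the 80 N limit.
- **Latch:** I pushed the knob round with the fingers loosely around it, so it could rise freely. The force was 7–12 N on the ramp and fell off over the hump. It then went to zero and stayed there over about 2 mm more of commanded travel, so I never felt the end wall.
- **Last checks:** The last pictures show the lid level and the bar over the keeper. Measured in both cameras, the knob's lift fits about 3 mm (dropped) and not 8 mm (on the hump). The gripper was well clear of the latch and opened.
- **Not checked directly:** I saw the hump only as the fall in force. The foot's place in the notch was not measured; I inferred it from the lift and the zero force. I did not check the phone in its nest by itself. The driver, dish and tweezers look unmoved in the last pictures; I did not measure them or check the other bystanders.
- **Disagreed:** The two cameras differed by 3–5 mm on the knob's position. I allowed for that using the parked knob, whose height was known.

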